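# Gauge three flanged bushes and clear away the misfits

### The arm

A 6-joint arm with a two-finger parallel gripper is mounted at the origin on the work surface; the furniture and walls round the work are solid. World frame = base frame: x ahead of the robot, y to its left, z up, the work surface at z = 0. Lengths are in m, angles in degrees, forces in N, time in s.
With the tool pointing down it reaches from about 0.4 to 0.825 m from the base axis. Payload 7 kg.
Tool frame: the origin (TCP) lies midway between the tips of the shut fingers; the grasp point (between the pads) lies ctrl.tcp_to_grasp behind it (ctrl.tcp_to_grasp is the distance from the TCP to the grasp point, in m); z points along the fingers, y is the line along which they close (so a half turn about z gives the same grasp; the last joint's range is limited). The gripper opens to 88 mm and grips with 3 to 60 N. Pads are 19 mm wide; open, the fingers measure 130 mm over their backs; the gripper's body (78 mm by 193 mm) begins 47 mm behind the grasp point.
Start: joints at [-55.514, 20.546, 0.682, 0, -70.136, -16.507], TCP at [0.208, -0.642, 0.227] pointing down, gripper open.
Joint ranges: [-176.03, 176.03], [-82.01, 121.73], [-58.28, 71.71], [-173.87, 95.51], [-174.79, -0.11], [-173.66, 173.66]. Speed limits (degrees/s): [136.94, 136.94, 172.46, 180, 180, 180].

### API

Orientations are given as [roll, pitch, yaw] about the fixed x, y, z axes, in that order (R = Rz(yaw) Ry(pitch) Rx(roll)).
In Python, from plant import ctrl, imaging, close_job gives the robot as it stands.
- The arm moves only by the shell command python3 -m crank 'ROWS'. ROWS is JSON, a list of rows, each a list of 3 entries, a list of its own where there are three numbers: the shift along the world's x, y, z in m, then the turn, a rotation vector about the world's x, y, z in degrees, then the opening, from -1 (shut) to 1 (fully open), so that 0 is half open. A call has 1 to 12 rows; each row shifts and turns the commanded pose from where the row before left it; what a row does not reach is not made up. A row lasts 1/10 s, in which the tool goes at most 50 mm and 8.59 degrees, less where a joint would pass 70% of its speed; a pose out of reach is approached as far as the arm can. A call is refused whole if a number of a shift passes 0.05 or a number of a turn 8.59, either way. A call with a gripper value outside its range is refused whole. The fingers move at their own pace and stop on an object; the grip force is fixed at half the most. Time passes only in rows, so rows that do not move let the fingers close. It gives the time, the measured TCP pose, the force, the opening and the grip force at its end, in the units of the state.
- ctrl.get_obs(): the state, without advancing time (a new reading comes with each control period).
- imaging.snapshot(name): name is "scene" or "top" or "wrist"; returns (picture, depth): 400x640x3 uint8, blue, green, red; 400x640 float32, m along the optical axis (not along the pixel's ray), 0 where there is no reading.
- imaging.camera_model(name): a dict with "mtx" (3x3 intrinsics, pixels), "R" (3x3) and "t" (3): a world point X has camera coordinates R X + t. Camera axes: x right, y down, z forward; pixel columns grow to the right and rows downward; lengths in m; the calibration is good to about 2 mm. A picture is of the moment at which its call begins: read the wrist's pose just before it. camera_model takes no time and is no camera call; for the wrist camera it gives the pose at the moment of the call.
- close_job(): hands the job in; it is judged then, once.
The state is a dict: "clock": time; "joint_pos": joint angles; "qvel": joint speeds; "tau": joint torques, N m; "tool_pos": TCP position; "orientation": TCP orientation; "force": force on the tool from outside, world axes, zero at the start; "moment": the same for the moment, N m; "opening": finger opening in m; "gripper_force": force on a finger pad.
Only numpy, scipy, OpenCV 4.12 (cv2) and the standard library are available. Lean on these libraries where they do the work, as an engineer would, in place of code of your own. Each camera call takes 0.05 s, during which the arm holds its last target. There are 200 camera calls.

### The job

Only one of the three steel bushes in the wooden tray is bored right: it takes the slim front of the step plug gauge all the way, but not its thick step. Take the gauge from its stand, let it down slowly and gently into the bushes to find that one, never forcing it, and leave the gauge standing fully down in it, in the tray, to mark it. Stand the other two bushes upright in the steel scrap tray, and do not disturb the things lying round about.

Things in the scene. Friction and masses are not known exactly. Their poses are not given: they have to be found in the camera images.
- gauge_grip (a point): middle of the handle of a steel step plug gauge, 0.22 kg, standing tip down in its stand. Handle: hexagon bar 24 mm across flats, 56 mm long, z up along it, flats facing +-x and every 60 degrees. Below the handle: collar 34 mm diameter x 5 mm, thick step 23 mm diameter x 20 mm, slim front 18 mm diameter x 22 mm with a chamfered end
- gauge_tip (a point): centre of the gauge's end face, 75 mm below the middle of its handle. Depth of the tip below a bush's top face when the gauge stops: 18 mm in the tight bush (slim front on the narrowing); 28 mm in the right one (thick step on the counterbore's floor); 42 mm in the one too big (collar on the top face). Touching a stop faster than about 20 mm/s jolts it like forcing
- stand_hole (a point): centre of the mouth of the round hole, 28 mm in diameter and 46 mm deep, in the top of the wooden gauge stand: a fixed block 66 x 66 mm, 50 mm high, with a foot 78 x 78 x 8 mm. The gauge hangs in it with its collar on the block's top
- pocket_1 (a point): centre of the floor of the left pocket, as seen from the robot, of a fixed wooden tray 110 x 288 mm, 16 mm high: a round pocket 57 mm in diameter, 8 mm deep. The three pockets stand in a row, 90 mm apart; x points away from the robot across the tray, y along the row to the left
- pocket_2 (a point): centre of the floor of the middle pocket, as seen from the robot, of a fixed wooden tray 110 x 288 mm, 16 mm high: a round pocket 57 mm in diameter, 8 mm deep. The three pockets stand in a row, 90 mm apart; x points away from the robot across the tray, y along the row to the left
- pocket_3 (a point): centre of the floor of the right pocket, as seen from the robot, of a fixed wooden tray 110 x 288 mm, 16 mm high: a round pocket 57 mm in diameter, 8 mm deep. The three pockets stand in a row, 90 mm apart; x points away from the robot across the tray, y along the row to the left
- bush_a_mid (a point): one of three steel bushes alike outside, loose in the wooden tray: 44 mm diameter, 56 mm high, foot flange 54 x 6 mm, 0.35 kg. Top counterbore 27 mm wide, 6 mm deep; below it a through bore: 20 mm in the right bush, 25 mm in one, and in one 20 mm narrowing to 14 mm at 18 mm below the top; the gauge tells which. Point: centre, 28 mm above its underside; z up the bore
- bush_b_mid (a point): one of three steel bushes alike outside, loose in the wooden tray: 44 mm diameter, 56 mm high, foot flange 54 x 6 mm, 0.35 kg. Top counterbore 27 mm wide, 6 mm deep; below it a through bore: 20 mm in the right bush, 25 mm in one, and in one 20 mm narrowing to 14 mm at 18 mm below the top; the gauge tells which. Point: centre, 28 mm above its underside; z up the bore
- bush_c_mid (a point): one of three steel bushes alike outside, loose in the wooden tray: 44 mm diameter, 56 mm high, foot flange 54 x 6 mm, 0.35 kg. Top counterbore 27 mm wide, 6 mm deep; below it a through bore: 20 mm in the right bush, 25 mm in one, and in one 20 mm narrowing to 14 mm at 18 mm below the top; the gauge tells which. Point: centre, 28 mm above its underside; z up the bore
- scrap_floor (a point): centre of the inner floor, 3 mm above the table, of the scrap tray: a fixed shallow pan of dark sheet steel, inside 94 mm (its x) by 166 mm (its y), rim 22 mm above the table. Two bushes stand in it side by side along y; hold a bush by its upper half so that the fingers clear the rim
- loose_ring: white ferrule ring, 68 mm wide and 26 mm high, lying left of the wooden tray: a bystander. Origin: centre of its underside
- brush_head: round bristle brush head in a white ferrule, 70 mm wide and 74 mm high, standing right of the wooden tray: a bystander. Origin: centre of its underside
- wax: orange lump of wax, 32 x 42 x 27 mm, in front of the wooden tray: a bystander. Origin: centre of its underside
Not all that is in view belongs to the job. Leave any purple look-alike of the part that bears bush_b_mid alone.

How it is judged (in metres and radians):
At the end, for the whole second after the job is handed in: the gauge stands upright in a bush in the wooden tray with its tip 28 mm (within 3 mm) below the bush's top face, which only the right bush allows; the other two bushes stand upright on the floor of the scrap tray; all released and at rest (((horizontal distance between gauge_tip and bush_a_mid below 0.004 m and z of gauge_tip in the frame of bush_a_mid between -0.003 and 0.003 m and angle between each of bush_a_mid, bush_b_mid, bush_c_mid's own z axis and vertical below 0.1 rad and (horizontal distance between bush_a_mid and pocket_1 below 0.006 m or horizontal distance between bush_a_mid and pocket_2 below 0.006 m or horizontal distance between bush_a_mid and pocket_3 below 0.006 m) and height (world z) of bush_a_mid below 0.04 m and x of bush_b_mid in the frame of scrap_floor between -0.045 and 0.045 m and y of bush_b_mid in the frame of scrap_floor between -0.08 and 0.08 m and z of each of bush_b_mid, bush_c_mid in the frame of scrap_floor below 0.033 m and x of bush_c_mid in the frame of scrap_floor between -0.045 and 0.045 m and y of bush_c_mid in the frame of scrap_floor between -0.08 and 0.08 m) or (horizontal distance between gauge_tip and bush_b_mid below 0.004 m and z of gauge_tip in the frame of bush_b_mid between -0.003 and 0.003 m and angle between each of bush_b_mid, bush_a_mid, bush_c_mid's own z axis and vertical below 0.1 rad and (horizontal distance between bush_b_mid and pocket_1 below 0.006 m or horizontal distance between bush_b_mid and pocket_2 below 0.006 m or horizontal distance between bush_b_mid and pocket_3 below 0.006 m) and height (world z) of bush_b_mid below 0.04 m and x of bush_a_mid in the frame of scrap_floor between -0.045 and 0.045 m and y of bush_a_mid in the frame of scrap_floor between -0.08 and 0.08 m and z of each of bush_a_mid, bush_c_mid in the frame of scrap_floor below 0.033 m and x of bush_c_mid in the frame of scrap_floor between -0.045 and 0.045 m and y of bush_c_mid in the frame of scrap_floor between -0.08 and 0.08 m) or (horizontal distance between gauge_tip and bush_c_mid below 0.004 m and z of gauge_tip in the frame of bush_c_mid between -0.003 and 0.003 m and angle between each of bush_c_mid, bush_a_mid, bush_b_mid's own z axis and vertical below 0.1 rad and (horizontal distance between bush_c_mid and pocket_1 below 0.006 m or horizontal distance between bush_c_mid and pocket_2 below 0.006 m or horizontal distance between bush_c_mid and pocket_3 below 0.006 m) and height (world z) of bush_c_mid below 0.04 m and x of bush_a_mid in the frame of scrap_floor between -0.045 and 0.045 m and y of bush_a_mid in the frame of scrap_floor between -0.08 and 0.08 m and z of each of bush_a_mid, bush_b_mid in the frame of scrap_floor below 0.033 m and x of bush_b_mid in the frame of scrap_floor between -0.045 and 0.045 m and y of bush_b_mid in the frame of scrap_floor between -0.08 and 0.08 m)) and angle between gauge_grip's own z axis and vertical below 0.12 rad and linear speed of each of gauge, bush_a, bush_b, bush_c below 0.02 m/s); the robot touches nothing.
It fails at once if the gauge is forced: it presses on a bush with more than 60 N (contact force between gauge and bush_a above 60 N or contact force between gauge and bush_b above 60 N or contact force between gauge and bush_c above 60 N).
It fails at once if a bystander (ring, brush head, wax) is moved by more than 25 mm (distance of any of loose_ring, brush_head, wax from where it was at the start of the episode above 0.025 m).
It also fails if it takes over 72 s, if anything falls off the work surface, if the arm or the gripper's body presses on something with over 40 N, if the wrist force passes 120 N, or if a joint passes its speed limit or range.

## Working session

There is one attempt and no reset: what is moved stays moved. The work goes in short steps, Python scripts to look and compute and a shell command to move; the robot and the scene stay as the last step left them, time stands still between calls to the robot, and variables do not carry over. Pictures are saved under pics/ and viewed, at most 10 in all, crops included, and the job is handed in when it is done.

```bash
mkdir -p pics; python3 - <<'E'
from plant import ctrl, imaging
import cv2, numpy as np
print(ctrl.tcp_to_grasp, ctrl.get_obs())
for n in ("top","scene"):
    p,d=imaging.snapshot(n); cv2.imwrite(f"pics/{n}0.png",p); np.save(f"{n}0.npy",d)
    c=imaging.camera_model(n); print(n,c)
E
```

```text
0.0188 {'clock': 0.0, 'joint_pos': array([-5.55142050e+01,  2.05888633e+01,  6.31304732e-01, -2.05969103e-02,
       -7.01366198e+01, -1.65072695e+01]), 'qvel': array([0.08066829, 0.06129961, 0.03893068, 0.05930169, 0.01390131,
       0.02180792]), 'tau': array([ 1.29330406e-04, -5.82717454e+01,  2.93064559e+01,  6.99774563e+00,
        6.90743953e-03, -1.82547210e-04]), 'tool_pos': array([ 0.20815816, -0.64155559,  0.22563148]), 'orientation': array([ 1.79904201e+02, -8.19786275e-03, -1.62028482e+02]), 'force': array([ 0.35125704, -0.84456849, -0.22219368]), 'moment': array([ 0.04915285, -0.01665504,  0.00798633]), 'gripper_force': 0.0, 'opening': 0.08799607375163185}
top {'mtx': array([[487.39073211,   0.        , 322.6477338 ],
       [  0.        , 487.39073211, 202.96634456],
       [  0.        ,   0.        ,   1.        ]]), 'R': array([[ 0.00709438, -0.99985398,  0.01554662],
       [-0.99357981, -0.00880362, -0.11279028],
       [ 0.11291068, -0.01464663, -0.99349718]]), 't': array([-0.06282639,  0.54290043,  0.97840148])}
scene {'mtx': array([[389.54020966,   0.        , 316.27327519],
       [  0.        , 389.54020966, 194.62376682],
       [  0.        ,   0.        ,   1.        ]]), 'R': array([[-0.66684971, -0.74519031, -0.00168984],
       [-0.36528545,  0.32885845, -0.87087235],
       [ 0.64952136, -0.5801237 , -0.49150635]]), 't': array([0.33903312, 0.28108749, 0.62394358])}
```

View pics/top0.png

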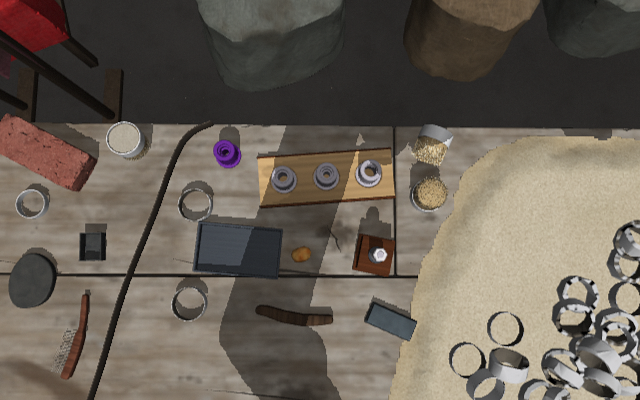

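View pics/scene0.png

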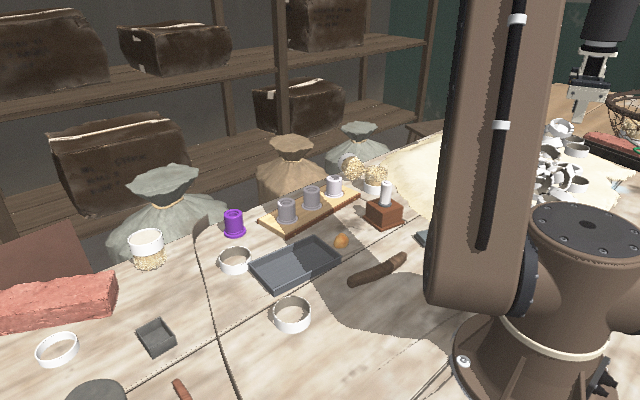

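The top view shows the tray bushes at (284,179), (326,176) and (369,173). The purple look-alike is at (226,153) and is to be left alone. The gauge in its stand is at (378,255). The scrap tray is at (238,249), and the small dark tray at (92,246) is a decoy. The bystanders are the ring (195,204), the brush head (430,193) and the wax (302,255).

Gauge candidates: only (378,255), a white hexagon on a brown block. Bush candidates: the three in the wooden tray, or the purple one (rejected).

```bash
cat > h.py <<'E'
import numpy as np, cv2
from plant import ctrl, imaging
def cloud(d,c):
    h,w=d.shape; u,v=np.meshgrid(np.arange(w),np.arange(h)); K=c["mtx"]
    X=np.stack([(u-K[0,2])/K[0,0]*d,(v-K[1,2])/K[1,1]*d,d],-1)
    return (X-c["t"])@c["R"]
def px(c,P):
    q=c["R"]@np.array(P)+c["t"]; q=c["mtx"]@q; return q[:2]/q[2]
def ray(c,u,v,z):
    r=c["R"].T@np.linalg.inv(c["mtx"])@np.array([u,v,1.]); o=-c["R"].T@c["t"]
    return o+r*(z-o[2])/r[2]
E
python3 - <<'E'
from h import *
np.set_printoptions(precision=4,suppress=True)
d=np.load("top0.npy"); c=imaging.camera_model("top"); W=cloud(d,c); z=W[...,2]
print("table z",np.median(z[330:350,130:200]))
def reg(n,u0,u1,v0,v1,lo,hi):
    m=np.zeros(z.shape,bool); m[v0:v1,u0:u1]=True; m&=(z>lo)&(z<hi)&(d>0)
    P=W[m]; r=cv2.minAreaRect(P[:,:2].astype(np.float32)*1000)
    print(n,m.sum(),"mean",P.mean(0),"rect mm",np.round(r[0],1),np.round(r[1],1),round(r[2],1), "mid", (P.min(0)+P.max(0))/2)
reg("b1",265,305,155,205,.055,.08)
reg("b2",307,347,152,202,.055,.08)
reg("b3",350,390,150,200,.055,.08)
reg("tray",250,400,140,215,.011,.025)
reg("gauge",360,400,225,275,.09,.13)
reg("stand",345,405,225,282,.04,.058)
reg("scraprim",185,292,210,285,.015,.03)
reg("wax",290,315,243,266,.008,.05)
reg("ring",175,216,185,225,.018,.04)
reg("brush",408,450,170,215,.05,.1)
E
```

```text
table z -0.00015595258824947889
b1 306 mean [0.5944 0.0249 0.0627] rect mm [594.2  24.7] [42.4 42.9] 44.6 mid [0.595  0.0253 0.0618]
b2 301 mean [ 0.6022 -0.0647  0.0628] rect mm [601.9 -65.4] [43.  42.4] 0.7 mid [ 0.6019 -0.0653  0.0617]
b3 262 mean [ 0.6091 -0.1538  0.0634] rect mm [ 609.2 -153.6] [42.5 43.1] 63.2 mid [ 0.6094 -0.1543  0.062 ]
tray 5490 mean [ 0.6    -0.0637  0.0159] rect mm [602.2 -65. ] [110.4 285.9] 4.8 mid [ 0.6016 -0.065   0.0179]
gauge 157 mean [ 0.4384 -0.1646  0.1104] rect mm [ 438.3 -165.2] [26.1 22.8] 89.7 mid [ 0.4383 -0.1652  0.1048]
stand 909 mean [ 0.4388 -0.1643  0.0505] rect mm [ 439.  -165.6] [66.3 66. ] 78.8 mid [ 0.439  -0.1654  0.0491]
scraprim 750 mean [0.4501 0.1242 0.0213] rect mm [459.8 129. ] [203.  128.5] 85.2 mid [0.4584 0.1259 0.0222]
wax 244 mean [ 0.4388 -0.0139  0.021 ] rect mm [438.7 -14.6] [30.6 40.1] 26.2 mid [ 0.4391 -0.0134  0.0196]
ring 189 mean [0.5299 0.2019 0.0235] rect mm [531.7 206.7] [84.5 67.6] 14.0 mid [0.5358 0.2031 0.0243]
brush 815 mean [ 0.5632 -0.2764  0.0633] rect mm [ 564.  -277.5] [63.2 64.8] 4.7 mid [ 0.5646 -0.2774  0.0613]
```

```bash
python3 -m crank '[[[0,0,0.03],[0,0,0],1]]'; python3 -m crank '[[[0.05,0.05,0.01],[0,0,0],1],[[0.04,0.05,0.01],[0,0,0],1]]'
```

```text
clock: 0.2
tool_pos: [0.2076, -0.6396, 0.2517]
orientation: [179.5, -0.0, -162.1]
force: [0.6, -0.3, -0.2]
opening: 0.0877
gripper_force: 0.0
clock: 0.4
tool_pos: [0.2743, -0.5683, 0.2708]
orientation: [180.0, -0.0, -162.2]
force: [1.8, 0.3, 0.1]
opening: 0.0878
gripper_force: 0.0
```

```bash
python3 -m crank '[[[0.018,0.045,0],[0,0,8.5],1],[[0.018,0.045,0],[0,0,8.5],1],[[0.018,0.045,0],[0,0,8.5],1],[[0.018,0.045,0],[0,0,8.5],1],[[0.018,0.045,0],[0,0,8.5],1],[[0.018,0.045,0],[0,0,8.5],1],[[0.018,0.045,0],[0,0,8.5],1],[[0.018,0.045,0],[0,0,8.5],1],[[0.018,0.045,0],[0,0,0],1],[[0,0,0],[0,0,0],1]]'
cat > look.py <<'E'
from h import *; import sys
np.set_printoptions(precision=4,suppress=True)
n=sys.argv[1]; c=imaging.camera_model("wrist"); o=ctrl.get_obs(); p,d=imaging.snapshot("wrist")
cv2.imwrite(f"pics/{n}.png",p); np.savez(n+".npz",d=d,**c); print(o["tool_pos"],o["orientation"],o["joint_pos"])
E
python3 look.py w1
python3 - <<'E'
from h import *
# scrap rim refined from the top view (dark pixels at rim height)
d=np.load("top0.npy"); c=imaging.camera_model("top"); W=cloud(d,c); z=W[...,2]
p=cv2.imread("pics/top0.png"); dark=(p.max(2)<110)
m=np.zeros(z.shape,bool); m[215:282,188:290]=True
m&=(z>.0185)&(z<.025)&dark
P=W[m]; s=np.abs(P[:,:2]-[.45,.124]); P=P[(s[:,0]<.07)&(s[:,1]<.1)]
r=cv2.minAreaRect(P[:,:2].astype(np.float32)*1000); print(len(P),r)
f=np.zeros(z.shape,bool); f[215:282,188:290]=True; f&=(abs(z-.003)<.003)&dark; print(cv2.minAreaRect(W[f][:,:2].astype(np.float32)*1000),f.sum(),W[f].mean(0))
E
```

```text
clock: 1.4
tool_pos: [0.4378, -0.1591, 0.2712]
orientation: [-180.0, 0.0, -93.7]
force: [-0.1, -0.9, 0.6]
opening: 0.0877
gripper_force: 0.0
[ 0.4378 -0.1591  0.2712] [-179.9639    0.041   -93.6892] [  4.3076  -1.3346 -20.3216  -0.0376 -70.9715  -7.9846]
612 ((452.8294372558594, 116.34241485595703), (176.8242645263672, 116.62493133544922), 84.99534606933594)
((450.2627258300781, 118.1125259399414), (138.70469665527344, 214.7925567626953), 0.4756048619747162) 3982 [0.44982895 0.10995982 0.00272361]
```

View pics/w1.png

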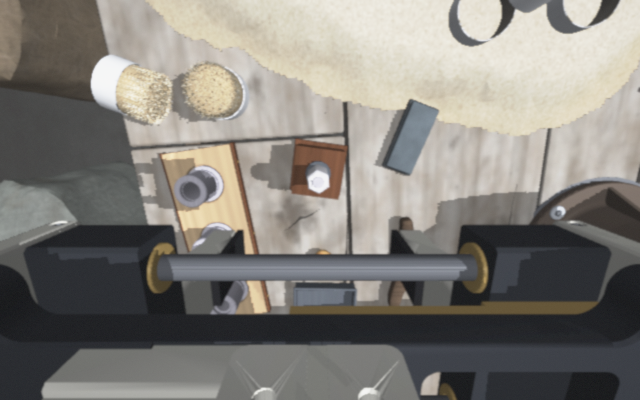

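The wrist view shows the gauge's white hexagon at (318,180) on its brown stand; I'll measure its centre and hex angle from the close crop.

```bash
python3 - <<'E'
from h import *
np.set_printoptions(precision=4,suppress=True)
f=np.load("w1.npz"); c={k:f[k] for k in("mtx","R","t")}; d=f["d"]; W=cloud(d,c); z=W[...,2]
p=cv2.imread("pics/w1.png")
m=np.zeros(z.shape,bool); m[155:205,295:345]=True; m&=(z>.107)&(z<.116)
P=W[m]; print(m.sum(),P.mean(0),(P.min(0)+P.max(0))/2)
# rectify handle top plane z=.111, 0.1 mm/pixel, brightness
N=600; ctr=np.array([.4385,-.165]); 
src=np.array([px(c,[ctr[0]+a,ctr[1]+b,.111]) for a,b in((-.03,-.03),(.03,-.03),(.03,.03),(-.03,.03))],np.float32)
dst=np.array([(0,0),(N,0),(N,N),(0,N)],np.float32)   # u=x, v=y
H=cv2.getPerspectiveTransform(src,dst); q=cv2.warpPerspective(p,H,(N,N),flags=cv2.INTER_CUBIC); cv2.imwrite("pics/hex.png",q)
# hull min widths
h=cv2.convexHull(P[:,:2].astype(np.float32))[:,0]
for a in range(0,60,5):
    w=[]
    for k in (0,60,120):
        t=np.radians(a+k); s=h@[np.cos(t),np.sin(t)]; w.append(np.ptp(s))
    print(a,np.round(np.array(w)*1e3,1))
E
```

```text
373 [ 0.4384 -0.1652  0.1109] [ 0.4383 -0.1643  0.1111]
0 [24.  24.2 24.1]
5 [24.1 25.  24.4]
10 [24.9 25.8 25.2]
15 [25.7 26.5 25.8]
20 [26.2 27.  26.2]
25 [26.6 27.2 26.6]
30 [26.8 27.4 26.7]
35 [26.7 27.3 26.6]
40 [26.6 27.  26.4]
45 [26.3 26.6 25.9]
50 [25.8 25.9 25.3]
55 [25.1 25.  24.4]
```

View pics/hex.png

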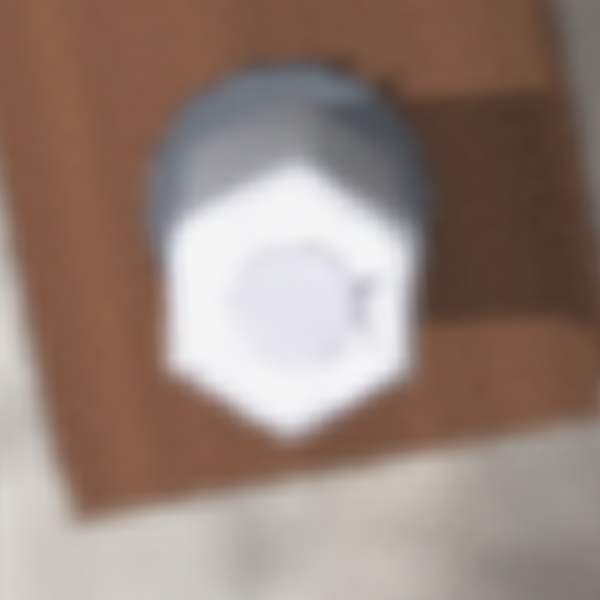

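The hexagon is centred at about (0.438, -0.165) with flats facing world x, so a tool yaw of about -90 is right. Going down to grip.

```bash
python3 -m crank '[[[0,-0.006,-0.04],[0,0,4.2],0.6],[[0,0,-0.05],[0,0,0],0.2],[[0,0,-0.05],[0,0,0],0.1],[[0,0,-0.04],[0,0,0],0.1],[[0,0,-0.022],[0,0,0],0.1],[[0,0,0],[0,0,0],0.1],[[0,0,0],[0,0,0],-0.1]]'
python3 -m crank '[[[0,0,0],[0,0,0],-0.9],[[0,0,0],[0,0,0],-0.9],[[0,0,0],[0,0,0],-0.9],[[0,0,0],[0,0,0],-0.9],[[0,0,0],[0,0,0],-0.9]]'
```

```text
clock: 2.15
tool_pos: [0.4361, -0.1702, 0.0696]
orientation: [179.9, -0.0, -89.9]
force: [1.1, 0.1, 1.2]
opening: 0.0443
gripper_force: 0.0
clock: 2.65
tool_pos: [0.4369, -0.1695, 0.0705]
orientation: [-179.9, -0.0, -89.8]
force: [-1.1, 1.1, 6.7]
opening: 0.0238
gripper_force: 29.9
```

```bash
python3 -m crank '[[[0,0,0.01],[0,0,0],-0.9],[[0,0,0.02],[0,0,0],-0.9],[[0,0,0.04],[0,0,0],-0.9],[[0,0,0.04],[0,0,0],-0.9],[[0.04,0.002,0.01],[0,0,0],-0.9],[[0.04,0.003,0],[0,0,0],-0.9],[[0.04,0.003,0],[0,0,0],-0.9],[[0.04,0.003,0],[0,0,0],-0.9],[[0.01,0.0005,-0.02],[0,0,0],-0.9],[[0,0,0],[0,0,0],-0.9],[[0,0,0],[0,0,0],-0.9]]'
python3 look.py w2
python3 - <<'E'
from h import *
p,d=imaging.snapshot("scene"); np.save("scene1.npy",d)
r=p[130:250,240:400]; cv2.imwrite("pics/s1.png",cv2.resize(r,None,fx=5,fy=5,interpolation=cv2.INTER_CUBIC))
E
```

```text
clock: 3.75
tool_pos: [0.6054, -0.1579, 0.169]
orientation: [179.9, 0.0, -89.8]
force: [-0.5, -0.0, -0.8]
opening: 0.0238
gripper_force: 29.9
[ 0.6054 -0.1579  0.169 ] [179.8811   0.0007 -89.8185] [  3.2311  18.3763 -10.3283  -0.008  -61.4141  -3.0458]
```

View pics/s1.png

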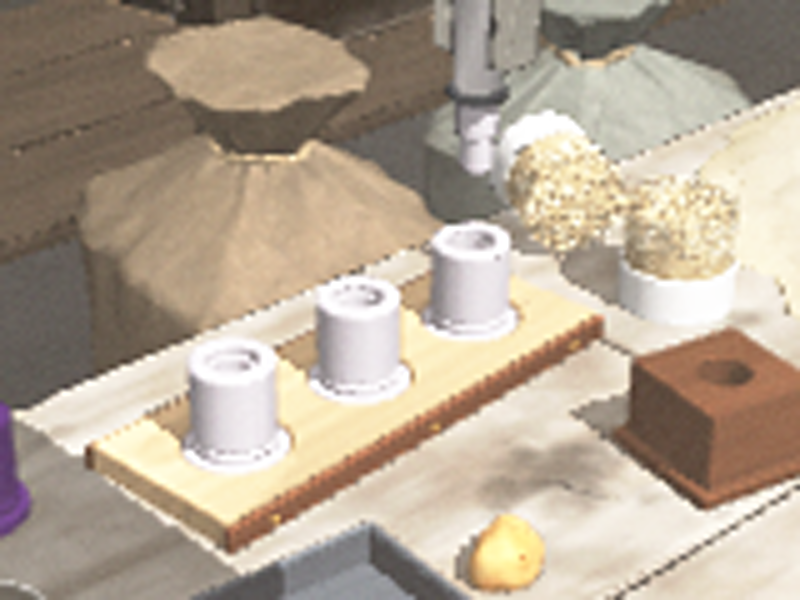

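View pics/w2.png

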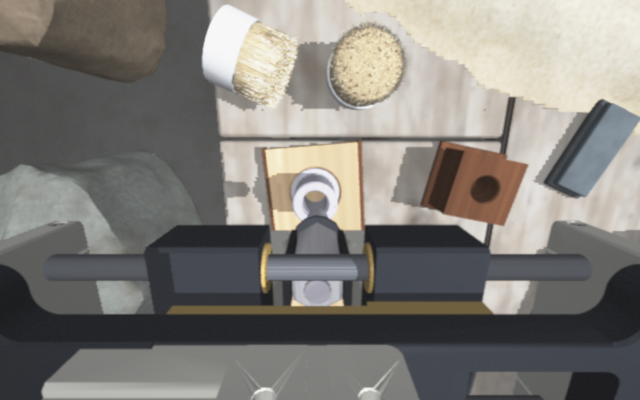

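The scene crop shows the gauge hanging beside and above the right bush, tip about (480,165) and bush mouth (470,240) in the crop. The wrist view has the same bush at (317,197). I'll get the offset from the depth data.

```bash
cat > off.py <<'E'
from h import *; import sys
from scipy.optimize import least_squares as LS
np.set_printoptions(precision=4,suppress=True)
def circ(P,r):
    f=lambda c:np.hypot(P[:,0]-c[0],P[:,1]-c[1])-r
    s=LS(f,P[:,:2].mean(0),loss="soft_l1",f_scale=.001); return s.x,np.abs(s.fun).mean()
d=np.load("scene1.npy"); c=imaging.camera_model("scene"); W=cloud(d,c); z=W[...,2]
near=lambda a,b,r:np.hypot(W[...,0]-a,W[...,1]-b)<r
for n,(a,b),r,lo,hi,R in (("gauge slim",(.6075,-.154),.02,.109,.126,.009),("gauge step",(.6075,-.154),.02,.130,.147,.0115),("bush3 side",(.609,-.154),.03,.02,.058,.022),("bush2 side",(.602,-.065),.03,.02,.058,.022),("bush1 side",(.594,.025),.03,.02,.058,.022)):
    P=W[near(a,b,r)&(z>lo)&(z<hi)]; print(n,len(P),*(circ(P,R) if len(P)>5 else ()),P[:,2].min() if len(P) else "")
f=np.load("w2.npz"); c={k:f[k] for k in("mtx","R","t")}; W=cloud(f["d"],c); z=W[...,2]
for n,(a,b),r,lo,hi,R in (("w bush3 side",(.609,-.154),.03,.02,.058,.022),("w top",(.609,-.154),.03,.059,.07,None),("w gauge slim",(.6075,-.154),.02,.109,.126,.009),("w step",(.6075,-.154),.02,.130,.147,.0115),("w collar",(.6075,-.154),.025,.1495,.153,.017)):
    P=W[near(a,b,r)&(z>lo)&(z<hi)]
    if R is None:
        h=cv2.convexHull(P[:,:2].astype(np.float32))[:,0]; print(n,len(P),cv2.minEnclosingCircle(h),P[:,2].mean()); continue
    print(n,len(P),*(circ(P,R) if len(P)>5 else ()))
E
python3 off.py
```

```text
gauge slim 40 [ 0.6054 -0.1542] 0.0007757180384263032 0.10917279159410341
gauge step 52 [ 0.6054 -0.1543] 0.0012607260871712006 0.1303415490437267
bush3 side 205 [ 0.6071 -0.1544] 0.0015209803427956414 0.020174854983445088
bush2 side 213 [ 0.6003 -0.0647] 0.0015290134750070303 0.02007684367994452
bush1 side 248 [0.5927 0.0247] 0.001523273177311776 0.020020967723856538
w bush3 side 458 [ 0.6025 -0.1591] 0.004443323090134605
w top 797 ((0.6091653108596802, -0.1528416872024536), 0.02208281122148037) 0.06309454956705395
w gauge slim 74 [ 0.6065 -0.1527] 0.00012108831947183334
w step 16 [ 0.6066 -0.1527] 0.00015075041762527914
w collar 273 [ 0.6065 -0.1506] 0.0013740788723806928
```

```bash
python3 -m crank '[[[0.0024,0,-0.015],[0,0,0],-0.9],[[0,0,-0.015],[0,0,0],-0.9],[[0,0,-0.006],[0,0,0],-0.9],[[0,0,-0.002],[0,0,0],-0.9],[[0,0,-0.001],[0,0,0],-0.9],[[0,0,-0.001],[0,0,0],-0.9],[[0,0,-0.001],[0,0,0],-0.9],[[0,0,-0.001],[0,0,0],-0.9],[[0,0,-0.001],[0,0,0],-0.9],[[0,0,-0.001],[0,0,0],-0.9]]'
```

```text
clock: 4.85
tool_pos: [0.6086, -0.1579, 0.1253]
orientation: [-180.0, 0.0, -89.8]
force: [0.3, 0.6, -2.0]
opening: 0.0239
gripper_force: 29.9
```

```bash
python3 -m crank '[[[0,0,-0.001],[0,0,0],-0.9],[[0,0,-0.001],[0,0,0],-0.9],[[0,0,-0.001],[0,0,0],-0.9],[[0,0,-0.001],[0,0,0],-0.9],[[0,0,-0.001],[0,0,0],-0.9],[[0,0,-0.001],[0,0,0],-0.9],[[0,0,-0.001],[0,0,0],-0.9]]'
python3 -m crank '[[[0,0,-0.001],[0,0,0],-0.9],[[0,0,-0.001],[0,0,0],-0.9],[[0,0,-0.001],[0,0,0],-0.9]]'
```

```text
clock: 5.55
tool_pos: [0.6086, -0.1579, 0.1182]
orientation: [180.0, -0.0, -89.8]
force: [-0.5, -0.6, -1.4]
opening: 0.0235
gripper_force: 29.9
clock: 5.85
tool_pos: [0.6086, -0.1579, 0.1152]
orientation: [180.0, 0.0, -89.8]
force: [-0.4, 0.1, -1.8]
opening: 0.0235
gripper_force: 29.9
```

```bash
python3 -m crank '[[[0,0,-0.001],[0,0,0],-0.9],[[0,0,-0.001],[0,0,0],-0.9],[[0,0,-0.001],[0,0,0],-0.9],[[0,0,-0.001],[0,0,0],-0.9],[[0,0,-0.001],[0,0,0],-0.9],[[0,0,-0.001],[0,0,0],-0.9]]'
python3 -m crank '[[[0,0,-0.001],[0,0,0],-0.9],[[0,0,-0.001],[0,0,0],-0.9]]'
python3 -m crank '[[[0,0,-0.001],[0,0,0],-0.9]]'
```

```text
clock: 6.45
tool_pos: [0.6086, -0.1579, 0.1092]
orientation: [-180.0, 0.0, -89.8]
force: [0.5, -0.0, -1.7]
opening: 0.024
gripper_force: 29.9
clock: 6.65
tool_pos: [0.6086, -0.1579, 0.1072]
orientation: [-180.0, -0.0, -89.8]
force: [-0.1, -0.5, -1.9]
opening: 0.024
gripper_force: 29.9
clock: 6.75
tool_pos: [0.6086, -0.1579, 0.1062]
orientation: [-180.0, 0.0, -89.8]
force: [-0.0, 0.1, -2.1]
opening: 0.024
gripper_force: 29.9
```

```bash
python3 -m crank '[[[0,0,-0.001],[0,0,0],-0.9],[[0,0,-0.001],[0,0,0],-0.9]]'
python3 -m crank '[[[0,0,-0.001],[0,0,0],-0.9],[[0,0,-0.001],[0,0,0],-0.9],[[0,0,-0.001],[0,0,0],-0.9],[[0,0,-0.001],[0,0,0],-0.9]]'
python3 -m crank '[[[0,0,-0.001],[0,0,0],-0.9],[[0,0,-0.001],[0,0,0],-0.9]]'
```

```text
clock: 6.95
tool_pos: [0.6086, -0.158, 0.1042]
orientation: [180.0, -0.0, -89.8]
force: [0.6, 0.6, -2.1]
opening: 0.0238
gripper_force: 29.9
clock: 7.35
tool_pos: [0.6086, -0.1579, 0.1002]
orientation: [-180.0, -0.0, -89.8]
force: [0.3, 0.2, -2.3]
opening: 0.0236
gripper_force: 29.9
clock: 7.55
tool_pos: [0.6086, -0.1579, 0.0982]
orientation: [180.0, -0.0, -89.8]
force: [-0.1, 0.3, -1.9]
opening: 0.0239
gripper_force: 29.9
```

```bash
python3 -m crank '[[[0,0,-0.001],[0,0,0],-0.9]]'; python3 -m crank '[[[0,0,-0.001],[0,0,0],-0.9]]'; python3 -m crank '[[[0,0,-0.001],[0,0,0],-0.9]]';python3 -m crank '[[[0,0,-0.001],[0,0,0],-0.9]]'
```

```text
clock: 7.65
tool_pos: [0.6086, -0.1579, 0.0972]
orientation: [180.0, -0.0, -89.8]
force: [-0.1, 0.3, -2.3]
opening: 0.024
gripper_force: 29.9
clock: 7.75
tool_pos: [0.6086, -0.1579, 0.0962]
orientation: [-180.0, -0.0, -89.8]
force: [0.5, 0.1, -2.3]
opening: 0.0239
gripper_force: 29.9
clock: 7.85
tool_pos: [0.6086, -0.158, 0.0952]
orientation: [180.0, 0.0, -89.8]
force: [0.1, -0.8, -1.9]
opening: 0.0237
gripper_force: 29.9
clock: 7.95
tool_pos: [0.6086, -0.1579, 0.0942]
orientation: [-180.0, 0.0, -89.8]
force: [-0.3, -0.4, -2.2]
opening: 0.0236
gripper_force: 29.9
```

No stop at 18 or 28 mm (now about 32 mm deep), so the right-hand bush is the one that is too big. On to the middle one.

```bash
python3 -m crank '[[[0,0,0.004],[0,0,0],-0.9],[[0,0,0.01],[0,0,0],-0.9],[[0,0,0.015],[0,0,0],-0.9],[[0,0,0.018],[0,0,0],-0.9],[[-0.0009,0.0142,0],[0,0,0],-0.9],[[-0.002,0.025,0],[0,0,0],-0.9],[[-0.002,0.025,0],[0,0,0],-0.9],[[-0.002,0.025,0],[0,0,0],-0.9],[[0,0,0],[0,0,0],-0.9],[[0,0,0],[0,0,0],-0.9]]'
cat > off2.py <<'E'
import sys
src=open("off.py").read()
E
python3 look.py w3
python3 - <<'E'
from h import *
from scipy.optimize import least_squares as LS
np.set_printoptions(precision=4,suppress=True)
f=np.load("w3.npz"); c={k:f[k] for k in("mtx","R","t")}; W=cloud(f["d"],c); z=W[...,2]
near=lambda a,b,r:np.hypot(W[...,0]-a,W[...,1]-b)<r
P=W[near(.602,-.065,.03)&(z>.059)&(z<.068)]; h=P[:,:2].astype(np.float32)
print("top",len(P),cv2.minEnclosingCircle(h),P[:,2].mean())
for lo,hi,R in((.082,.098,.009),(.103,.119,.0115)):
    P=W[near(.601,-.065,.02)&(z>lo)&(z<hi)]
    s=LS(lambda q:np.hypot(P[:,0]-q[0],P[:,1]-q[1])-R,[.601,-.066],loss="soft_l1",f_scale=.001) if len(P)>5 else None
    print(len(P), s and (s.x,abs(s.fun).mean()))
E
```

```text
clock: 8.95
tool_pos: [0.6016, -0.0678, 0.1415]
orientation: [-180.0, 0.0, -89.7]
force: [0.7, -0.7, -2.7]
opening: 0.024
gripper_force: 29.9
[ 0.6016 -0.0678  0.1415] [-179.9868    0.0039  -89.7255] [ 12.0432  17.8964 -14.997   -0.0013 -57.0929 -11.768 ]
top 856 ((0.6019021272659302, -0.06365353614091873), 0.022102855145931244) 0.06313889242573861
67 (array([ 0.6029, -0.0625]), np.float64(0.00013128680408127906))
9 (array([ 0.603 , -0.0625]), np.float64(0.00015057311955861042))
```

```bash
python3 -m crank '[[[-0.001,-0.0011,0],[0,0,0],-0.9],[[0,0,-0.008],[0,0,0],-0.9],[[0,0,-0.004],[0,0,0],-0.9],[[0,0,-0.001],[0,0,0],-0.9],[[0,0,-0.001],[0,0,0],-0.9],[[0,0,-0.001],[0,0,0],-0.9],[[0,0,-0.001],[0,0,0],-0.9],[[0,0,-0.001],[0,0,0],-0.9],[[0,0,-0.001],[0,0,0],-0.9]]'
python3 -m crank '[[[0,0,-0.001],[0,0,0],-0.9],[[0,0,-0.001],[0,0,0],-0.9],[[0,0,-0.001],[0,0,0],-0.9]]'
```

```text
clock: 9.9
tool_pos: [0.6007, -0.0698, 0.1233]
orientation: [-180.0, 0.0, -89.8]
force: [-0.4, 0.4, -1.2]
opening: 0.024
gripper_force: 29.9
clock: 10.2
tool_pos: [0.6007, -0.0698, 0.1202]
orientation: [-180.0, -0.0, -89.8]
force: [-0.0, -0.1, -2.4]
opening: 0.024
gripper_force: 29.9
```

```bash
python3 -m crank '[[[0,0,-0.001],[0,0,0],-0.9],[[0,0,-0.001],[0,0,0],-0.9],[[0,0,-0.001],[0,0,0],-0.9]]'; python3 -m crank '[[[0,0,-0.001],[0,0,0],-0.9],[[0,0,-0.001],[0,0,0],-0.9]]'
```

```text
clock: 10.5
tool_pos: [0.6007, -0.0698, 0.1172]
orientation: [-180.0, 0.0, -89.8]
force: [0.4, 1.1, -1.5]
opening: 0.024
gripper_force: 29.9
clock: 10.7
tool_pos: [0.6007, -0.0697, 0.1152]
orientation: [-180.0, 0.0, -89.8]
force: [-0.2, 2.0, 0.1]
opening: 0.0237
gripper_force: 29.9
```

```bash
python3 -m crank '[[[0,0.0007,0],[0,0,0],-0.9],[[0,0,-0.001],[0,0,0],-0.9],[[0,0,-0.001],[0,0,0],-0.9],[[0,0,-0.001],[0,0,0],-0.9]]'; python3 -m crank '[[[0,0,-0.001],[0,0,0],-0.9],[[0,0,-0.001],[0,0,0],-0.9]]'; python3 -m crank '[[[0,0,-0.001],[0,0,0],-0.9]]';
```

```text
clock: 11.1
tool_pos: [0.6007, -0.0692, 0.1122]
orientation: [180.0, -0.0, -89.8]
force: [0.9, -0.1, -1.4]
opening: 0.024
gripper_force: 29.9
clock: 11.3
tool_pos: [0.6007, -0.0692, 0.1102]
orientation: [180.0, -0.0, -89.8]
force: [-0.2, -0.2, -0.5]
opening: 0.0238
gripper_force: 29.9
clock: 11.4
tool_pos: [0.6007, -0.0692, 0.1092]
orientation: [180.0, -0.0, -89.8]
force: [-0.2, 0.6, -2.4]
opening: 0.0235
gripper_force: 29.9
```

```bash
python3 -m crank '[[[0,0,-0.001],[0,0,0],-0.9]]'; python3 -m crank '[[[0,0,-0.001],[0,0,0],-0.9]]'; python3 -m crank '[[[0,0,-0.001],[0,0,0],-0.9]]'; python3 -m crank '[[[0,0,-0.001],[0,0,0],-0.9]]' 
```

```text
clock: 11.5
tool_pos: [0.6008, -0.0692, 0.1084]
orientation: [-180.0, -0.0, -89.8]
force: [-2.4, 0.6, 6.0]
opening: 0.0239
gripper_force: 29.9
clock: 11.6
tool_pos: [0.6009, -0.0693, 0.1083]
orientation: [-180.0, -0.0, -89.8]
force: [-4.3, 1.6, 12.4]
opening: 0.0239
gripper_force: 29.9
clock: 11.7
tool_pos: [0.6011, -0.0693, 0.1082]
orientation: [-179.9, -0.0, -89.8]
force: [-6.6, 1.8, 18.0]
opening: 0.0239
gripper_force: 29.9
clock: 11.8
tool_pos: [0.6012, -0.0693, 0.108]
orientation: [-179.9, -0.0, -89.8]
force: [-8.7, 2.6, 24.9]
opening: 0.0237
gripper_force: 30.0
```

A stop at exactly 18 mm depth with force building means the middle bush is the tight one. The left bush should be the right one, so I'll lift and test it.

```bash
python3 -m crank '[[[0,0,0.004],[0,0,0],-0.9],[[0,0,0.008],[0,0,0],-0.9],[[0,0,0.012],[0,0,0],-0.9],[[0,0,0.014],[0,0,0],-0.9],[[-0.0017,0.0147,0],[0,0,0],-0.9],[[-0.002,0.025,0],[0,0,0],-0.9],[[-0.002,0.025,0],[0,0,0],-0.9],[[-0.002,0.025,0],[0,0,0],-0.9],[[0,0,0],[0,0,0],-0.9],[[0,0,0],[0,0,0],-0.9],[[0,0,0],[0,0,0],-0.9]]'
python3 look.py w4
python3 - <<'E'
from h import *
from scipy.optimize import least_squares as LS
np.set_printoptions(precision=4,suppress=True)
f=np.load("w4.npz"); c={k:f[k] for k in("mtx","R","t")}; W=cloud(f["d"],c); z=W[...,2]
near=lambda a,b,r:np.hypot(W[...,0]-a,W[...,1]-b)<r
P=W[near(.594,.025,.03)&(z>.059)&(z<.068)]; h=P[:,:2].astype(np.float32)
print("top",len(P),cv2.minEnclosingCircle(h),P[:,2].mean())
for lo,hi,R in((.082,.098,.009),(.103,.119,.0115)):
    P=W[near(.594,.025,.02)&(z>lo)&(z<hi)]
    s=LS(lambda q:np.hypot(P[:,0]-q[0],P[:,1]-q[1])-R,[.594,.0245],loss="soft_l1",f_scale=.001) if len(P)>5 else None
    print(len(P), s and (s.x,abs(s.fun).mean()))
print(ctrl.get_obs()["tool_pos"])
E
```

```text
clock: 12.9
tool_pos: [0.5929, 0.0205, 0.1433]
orientation: [180.0, -0.0, -89.8]
force: [0.1, -0.6, -2.5]
opening: 0.0239
gripper_force: 29.9
[0.5929 0.0205 0.1433] [179.9932  -0.0015 -89.8174] [ 20.8427  16.7421 -16.4107  -0.0012 -56.8541 -20.6595]
top 831 ((0.5943509936332703, 0.025789160281419754), 0.022138215601444244) 0.06316161941598271
82 (array([0.5941, 0.0257]), np.float64(0.00011789745752519026))
24 (array([0.5942, 0.0257]), np.float64(0.00016486219588422303))
[0.5929 0.0202 0.1433]
```

```bash
python3 -m crank '[[[0,0,-0.008],[0,0,0],-0.9],[[0,0,-0.006],[0,0,0],-0.9],[[0,0,-0.002],[0,0,0],-0.9],[[0,0,-0.001],[0,0,0],-0.9],[[0,0,-0.001],[0,0,0],-0.9],[[0,0,-0.001],[0,0,0],-0.9],[[0,0,-0.001],[0,0,0],-0.9],[[0,0,-0.001],[0,0,0],-0.9]]'
python3 -m crank '[[[0,0,-0.001],[0,0,0],-0.9],[[0,0,-0.001],[0,0,0],-0.9],[[0,0,-0.001],[0,0,0],-0.9]]'
```

```text
clock: 13.75
tool_pos: [0.5931, 0.0206, 0.1223]
orientation: [-180.0, 0.0, -89.8]
force: [-0.5, -0.7, -1.9]
opening: 0.0237
gripper_force: 29.9
clock: 14.05
tool_pos: [0.593, 0.0206, 0.1192]
orientation: [-180.0, -0.0, -89.8]
force: [0.4, 0.2, -1.5]
opening: 0.0238
gripper_force: 29.9
```

```bash
python3 -m crank '[[[0,0,-0.001],[0,0,0],-0.9],[[0,0,-0.001],[0,0,0],-0.9],[[0,0,-0.001],[0,0,0],-0.9]]'; python3 -m crank '[[[0,0,-0.001],[0,0,0],-0.9],[[0,0,-0.001],[0,0,0],-0.9],[[0,0,-0.001],[0,0,0],-0.9]]'
```

```text
clock: 14.35
tool_pos: [0.593, 0.0206, 0.1162]
orientation: [-180.0, 0.0, -89.8]
force: [-0.3, -1.1, -2.6]
opening: 0.0241
gripper_force: 29.9
clock: 14.65
tool_pos: [0.593, 0.0205, 0.1132]
orientation: [180.0, -0.0, -89.8]
force: [0.8, -0.5, -1.5]
opening: 0.0238
gripper_force: 29.9
```

```bash
python3 -m crank '[[[0,0,-0.001],[0,0,0],-0.9],[[0,0,-0.001],[0,0,0],-0.9],[[0,0,-0.001],[0,0,0],-0.9],[[0,0,-0.001],[0,0,0],-0.9]]';  python3 -m crank '[[[0,0,-0.001],[0,0,0],-0.9],[[0,0,-0.001],[0,0,0],-0.9]]'; python3 -m crank '[[[0,0,-0.001],[0,0,0],-0.9],[[0,0,-0.001],[0,0,0],-0.9],[[0,0,-0.001],[0,0,0],-0.9]]'
```

```text
clock: 15.05
tool_pos: [0.593, 0.0205, 0.1092]
orientation: [-180.0, 0.0, -89.8]
force: [-0.4, 0.3, -1.6]
opening: 0.0238
gripper_force: 29.9
clock: 15.25
tool_pos: [0.593, 0.0206, 0.1072]
orientation: [180.0, 0.0, -89.8]
force: [-0.0, -0.9, -2.6]
opening: 0.024
gripper_force: 29.9
clock: 15.55
tool_pos: [0.593, 0.0206, 0.1042]
orientation: [-180.0, -0.0, -89.8]
force: [0.4, 0.4, -1.7]
opening: 0.024
gripper_force: 29.9
```

```bash
python3 -m crank '[[[0,0,-0.001],[0,0,0],-0.9],[[0,0,-0.001],[0,0,0],-0.9],[[0,0,-0.001],[0,0,0],-0.9],[[0,0,-0.001],[0,0,0],-0.9]]';  python3 -m crank '[[[0,0,-0.001],[0,0,0],-0.9]]'; python3 -m crank '[[[0,0,-0.001],[0,0,0],-0.9]]'
```

```text
clock: 15.95
tool_pos: [0.593, 0.0206, 0.1002]
orientation: [-180.0, 0.0, -89.8]
force: [-0.2, 0.7, -2.0]
opening: 0.0241
gripper_force: 29.9
clock: 16.05
tool_pos: [0.593, 0.0205, 0.0992]
orientation: [180.0, 0.0, -89.8]
force: [0.1, 0.2, -2.7]
opening: 0.0237
gripper_force: 29.9
clock: 16.15
tool_pos: [0.5931, 0.0205, 0.0985]
orientation: [-180.0, -0.0, -89.8]
force: [-2.6, 1.6, 6.9]
opening: 0.0239
gripper_force: 29.9
```

It stops at 28 mm, so the left bush is the right one. Release the gauge there, rise, and go over the middle bush with the tool turned so that it closes across the row.

```bash
python3 -m crank '[[[0,0,0.0005],[0,0,0],-0.5],[[0,0,0],[0,0,0],-0.35],[[0,0,0],[0,0,0],-0.1],[[0,0,0],[0,0,0],0.2],[[0,0,0],[0,0,0],0.3],[[0,0,0.01],[0,0,0],0.3],[[0,0,0.03],[0,0,0],0.4],[[0,0,0.04],[0,0,0],0.5],[[0,0,0.03],[0,0,0],0.6]]'
python3 -m crank '[[[0.003,-0.03,0],[0,0,4.5],0.7],[[0.003,-0.03,0],[0,0,0],0.8],[[0.002,-0.025,0],[0,0,0],0.8],[[0,0,-0.03],[0,0,0],0.8],[[0,0,0],[0,0,0],0.8],[[0,0,0],[0,0,0],0.8]]'
python3 look.py w5
python3 - <<'E'
from h import *
np.set_printoptions(precision=4,suppress=True)
f=np.load("w5.npz"); c={k:f[k] for k in("mtx","R","t")}; W=cloud(f["d"],c); z=W[...,2]
for a,b in((.602,-.0645),(.609,-.154)):
    P=W[(np.hypot(W[...,0]-a,W[...,1]-b)<.03)&(z>.059)&(z<.068)]
    print(len(P), cv2.minEnclosingCircle(P[:,:2].astype(np.float32)) if len(P)>5 else "")
p,d=imaging.snapshot("scene"); cv2.imwrite("pics/s2.png",cv2.resize(p[120:270,230:400],None,fx=4,fy=4,interpolation=cv2.INTER_CUBIC))
E
```

```text
clock: 17.05
tool_pos: [0.5936, 0.0205, 0.2119]
orientation: [-179.9, 0.0, -89.8]
force: [0.3, 0.2, -0.3]
opening: 0.068
gripper_force: 0.0
clock: 17.65
tool_pos: [0.6008, -0.0645, 0.1793]
orientation: [179.9, -0.0, -85.3]
force: [0.8, -0.8, 0.7]
opening: 0.0788
gripper_force: 0.0
[ 0.6008 -0.0645  0.1793] [179.9441  -0.0258 -85.3129] [ 12.3886  15.9441 -12.3872   0.0205 -61.7276  -7.7112]
961 ((0.6020771265029907, -0.06349223852157593), 0.022155603393912315)
1193 ((0.6091664433479309, -0.15288443863391876), 0.02210645005106926)
```

View pics/s2.png

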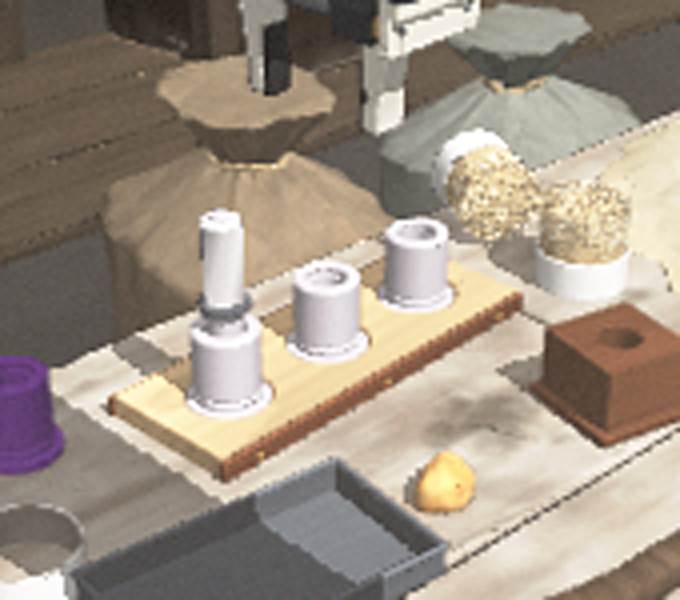

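The gauge stands upright in the left bush, collar above its top. Gripping the middle bush by its upper part now.

```bash
python3 -m crank '[[[0,0,-0.05],[0,0,0],0.8],[[0,0,-0.05],[0,0,0],0.8],[[0,0,-0.033],[0,0,0],0.7],[[0,0,-0.01],[0,0,0],0.5],[[0,0,0],[0,0,0],0.2],[[0,0,0],[0,0,0],-0.3],[[0,0,0],[0,0,0],-0.3],[[0,0,0],[0,0,0],-0.3],[[0,0,0],[0,0,0],-0.3],[[0,0,0],[0,0,0],-0.3]]'
python3 - <<'E'
from h import *
np.set_printoptions(precision=4,suppress=True)
d=np.load("top0.npy"); c=imaging.camera_model("top"); W=cloud(d,c); z=W[...,2]; p=cv2.imread("pics/top0.png").astype(int)
# dark-grey steel blob
m=((p.max(2)<105)&(p.max(2)-p.min(2)<30)).astype(np.uint8); m[:216]=0;m[284:]=0;m[:,:186]=0;m[:,292:]=0
n,l,s,_=cv2.connectedComponentsWithStats(cv2.morphologyEx(m,cv2.MORPH_OPEN,np.ones((3,3))))
k=1+s[1:,4].argmax(); ct,_=cv2.findContours((l==k).astype(np.uint8),0,2); ct=max(ct,key=cv2.contourArea)
q=cv2.approxPolyDP(cv2.convexHull(ct),4,True)[:,0]
print(s[k]); 
for a in q: print(a,ray(c,*a,.022))
print(cv2.minAreaRect(np.array([ray(c,*a[0],.022)[:2]*1000 for a in ct],np.float32)))
E
```

```text
clock: 18.75
tool_pos: [0.6019, -0.0643, 0.0379]
orientation: [-179.8, 0.0, -85.3]
force: [-2.2, 1.9, 6.8]
opening: 0.0437
gripper_force: 30.0
[ 186  216  106   68 6312]
[291 216] [0.5165 0.0071 0.022 ]
[291 283] [0.3787 0.0051 0.022 ]
[186 283] [0.3774 0.2195 0.022 ]
[202 219] [0.5087 0.1915 0.022 ]
((446.7264404296875, 113.12346649169922), (137.82498168945312, 214.918701171875), 0.48360785841941833)
```

```bash
python3 -m crank '[[[0,0,0.01],[0,0,0],-0.3],[[0,0,0.03],[0,0,0],-0.3],[[0,0,0.04],[0,0,0],-0.3],[[0,0,0.02],[0,0,0],-0.3],[[-0.04,0,0],[0,0,0],-0.3],[[-0.045,0.01,0],[0,0,0],-0.3],[[-0.045,0.01,0],[0,0,0],-0.3],[[-0.02,0.03,0],[0,0,0],-0.3],[[0,0,0],[0,0,0],-0.3]]'
python3 - <<'E'
from h import *
c=imaging.camera_model("top"); p=cv2.imread("pics/top0.png"); d=np.load("top0.npy")
N=700  # rectify rim plane, x 0.37..0.53, y 0.02..0.22; u=(0.22-y)*3500, v=(0.53-x)*3500
src=np.array([px(c,[x,y,.022]) for x,y in((.53,.22),(.53,.02),(.37,.02),(.37,.22))],np.float32)
H=cv2.getPerspectiveTransform(src,np.array([(0,0),(700,0),(700,560),(0,560)],np.float32))
q=cv2.warpPerspective(p,H,(700,560),flags=cv2.INTER_CUBIC); q=np.clip(q.astype(float)*1.6,0,255).astype(np.uint8)
W=cloud(d,c); 
cv2.imwrite("pics/tray.png",q)
E
```

```text
clock: 19.65
tool_pos: [0.4485, -0.013, 0.137]
orientation: [-179.9, 0.1, -85.2]
force: [0.3, 0.2, -3.2]
opening: 0.0439
gripper_force: 30.0
```

View pics/tray.png

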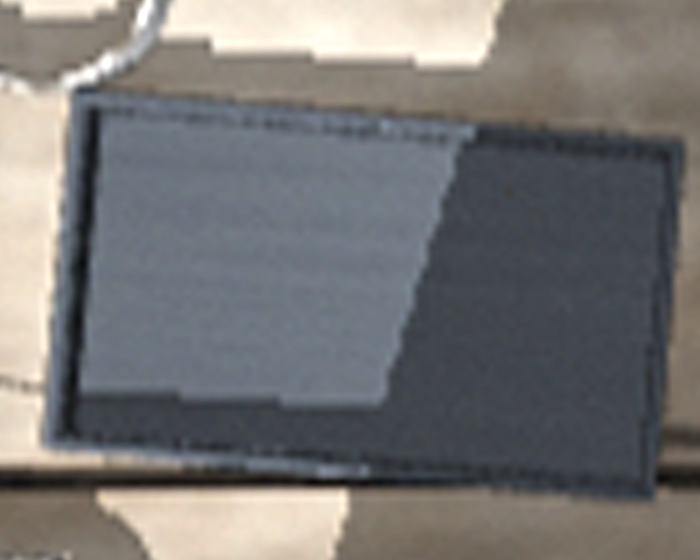

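The rectified view shows the tray's outer corners at (77,93), (683,140), (655,495) and (45,445). That gives a centre of about (0.446, 0.116) and a yaw of about -4.6 degrees, so the slots are about (0.4495, 0.1555) and (0.443, 0.076).

```bash
python3 -m crank '[[[0,0.04,0],[0,0,-4.5],-0.3],[[0,0.045,0],[0,0,-4.5],-0.3],[[0,0.045,0],[0,0,0],-0.3],[[0,0.038,-0.02],[0,0,0],-0.3],[[0,0,-0.04],[0,0,0],-0.3],[[0,0,-0.03],[0,0,0],-0.3],[[0,0,-0.008],[0,0,0],-0.3],[[0,0,0],[0,0,0],-0.3]]'; python3 -m crank '[[[0,0,-0.002],[0,0,0],-0.3],[[0,0,-0.002],[0,0,0],-0.3]]'; python3 -m crank '[[[0,0,-0.001],[0,0,0],-0.3],[[0,0,-0.001],[0,0,0],-0.3]]'
```

```text
clock: 20.45
tool_pos: [0.4509, 0.1531, 0.0374]
orientation: [179.9, -0.1, -94.3]
force: [-0.6, -0.1, -1.8]
opening: 0.044
gripper_force: 30.0
clock: 20.65
tool_pos: [0.4522, 0.1542, 0.0353]
orientation: [-179.9, 0.1, -94.3]
force: [-0.2, -0.2, -2.5]
opening: 0.044
gripper_force: 30.0
clock: 20.85
tool_pos: [0.4515, 0.1537, 0.0328]
orientation: [-179.9, 0.1, -94.3]
force: [-7.5, -0.5, 21.4]
opening: 0.0437
gripper_force: 30.0
```

```bash
python3 -m crank '[[[0,0,0.001],[0,0,0],-0.1],[[0,0,0],[0,0,0],0.2],[[0,0,0],[0,0,0],0.3],[[0,0,0.01],[0,0,0],0.3],[[0,0,0.04],[0,0,0],0.4],[[0,0,0.05],[0,0,0],0.7],[[0,0,0.05],[0,0,0],0.8],[[0,0,0],[0,0,0],0.8]]'
python3 -m crank '[[[0.02,-0.038,0],[0,0,4.5],0.8],[[0.02,-0.038,0],[0,0,4.5],0.8],[[0.02,-0.038,0],[0,0,0],0.8],[[0.02,-0.038,0],[0,0,0],0.8],[[0.02,-0.038,0],[0,0,0],0.8],[[0.02,-0.038,0],[0,0,0],0.8],[[0.02,-0.038,0],[0,0,0],0.8],[[0.016,-0.041,0],[0,0,0],0.8],[[0,0,0],[0,0,0],0.8],[[0,0,0],[0,0,0],0.8]]'
```

```text
clock: 21.65
tool_pos: [0.4545, 0.1556, 0.1907]
orientation: [-179.4, 0.4, -94.2]
force: [-0.3, 0.3, 0.4]
opening: 0.0767
gripper_force: 0.0
clock: 22.65
tool_pos: [0.6068, -0.1546, 0.1827]
orientation: [180.0, 0.0, -85.5]
force: [0.3, 0.0, 0.1]
opening: 0.079
gripper_force: 0.0
```

```bash
python3 -m crank '[[[0.001,0.001,-0.05],[0,0,0],0.8],[[0,0,-0.05],[0,0,0],0.8],[[0,0,-0.036],[0,0,0],0.7],[[0,0,-0.01],[0,0,0],0.5],[[0,0,0],[0,0,0],0.2],[[0,0,0],[0,0,0],-0.3],[[0,0,0],[0,0,0],-0.3],[[0,0,0],[0,0,0],-0.3],[[0,0,0],[0,0,0],-0.3],[[0,0,0],[0,0,0],-0.3]]'
```

```text
clock: 23.65
tool_pos: [0.6088, -0.1523, 0.0391]
orientation: [-179.8, -0.0, -85.3]
force: [-2.5, 2.0, 7.4]
opening: 0.044
gripper_force: 30.0
```

```bash
python3 -m crank '[[[0,0,0.01],[0,0,0],-0.3],[[0,0,0.03],[0,0,0],-0.3],[[0,0,0.04],[0,0,0],-0.3],[[0,0,0.03],[0,0,0],-0.3],[[-0.024,0.032,0],[0,0,-4.5],-0.3],[[-0.024,0.032,0],[0,0,-4.5],-0.3],[[-0.024,0.032,0],[0,0,0],-0.3],[[-0.024,0.033,0],[0,0,0],-0.3],[[-0.024,0.033,0],[0,0,0],-0.3],[[-0.024,0.033,0],[0,0,0],-0.3],[[-0.022,0.031,0],[0,0,0],-0.3],[[0,0,0],[0,0,0],-0.3]]'; python3 -m crank '[[[0,0,-0.04],[0,0,0],-0.3],[[0,0,-0.04],[0,0,0],-0.3],[[0,0,-0.018],[0,0,0],-0.3],[[0,0,0],[0,0,0],-0.3]]'
```

```text
clock: 24.85
tool_pos: [0.44, 0.0761, 0.148]
orientation: [-179.9, 0.1, -94.1]
force: [0.2, -0.1, -4.1]
opening: 0.044
gripper_force: 30.0
clock: 25.25
tool_pos: [0.4406, 0.0724, 0.0471]
orientation: [179.8, -0.1, -94.4]
force: [-0.7, -0.7, -3.9]
opening: 0.0442
gripper_force: 30.0
```

```bash
python3 -m crank '[[[0,0,-0.006],[0,0,0],-0.3],[[0,0,-0.004],[0,0,0],-0.3],[[0,0,-0.001],[0,0,0],-0.3],[[0,0,0],[0,0,0],-0.3]]'; python3 -m crank '[[[0,0,-0.001],[0,0,0],-0.3],[[0,0,-0.001],[0,0,0],-0.3]]'; python3 -m crank '[[[0,0,-0.001],[0,0,0],-0.3]]'
```

```text
clock: 25.65
tool_pos: [0.4424, 0.0737, 0.0384]
orientation: [-179.9, 0.0, -94.3]
force: [0.5, -1.2, -4.1]
opening: 0.044
gripper_force: 30.0
clock: 25.85
tool_pos: [0.4423, 0.0737, 0.0361]
orientation: [-180.0, 0.0, -94.3]
force: [-0.3, -0.2, -4.1]
opening: 0.0443
gripper_force: 30.0
clock: 25.95
tool_pos: [0.4421, 0.0736, 0.0349]
orientation: [-180.0, 0.0, -94.3]
force: [0.0, 0.1, -4.5]
opening: 0.0439
gripper_force: 30.0
```

```bash
python3 -m crank '[[[0,0,-0.001],[0,0,0],-0.3],[[0,0,0],[0,0,0],-0.3]]';  python3 -m crank '[[[0,0,-0.0005],[0,0,0],-0.3],[[0,0,0],[0,0,0],-0.3]]'
```

```text
clock: 26.15
tool_pos: [0.4421, 0.0736, 0.0341]
orientation: [-180.0, -0.0, -94.3]
force: [-2.4, -1.1, 2.7]
opening: 0.0441
gripper_force: 30.0
clock: 26.35
tool_pos: [0.4421, 0.0736, 0.0341]
orientation: [-180.0, -0.0, -94.3]
force: [-5.8, -0.6, 11.6]
opening: 0.0442
gripper_force: 30.0
```

Both are down. Release, rise, move clear and look.

```bash
python3 -m crank '[[[0,0,0.0005],[0,0,0],-0.1],[[0,0,0],[0,0,0],0.2],[[0,0,0],[0,0,0],0.3],[[0,0,0.01],[0,0,0],0.3],[[0,0,0.04],[0,0,0],0.4],[[0,0,0.05],[0,0,0],0.7],[[0,0,0.05],[0,0,0],0.8],[[0,-0.04,0.02],[0,0,0],0.8],[[0,-0.045,0],[0,0,0],0.8],[[0,-0.045,0],[0,0,0],0.8],[[0,-0.045,0],[0,0,0],0.8],[[0,-0.045,0],[0,0,0],0.8]]'
python3 -m crank '[[[-0.02,-0.04,0],[0,0,0],0.8],[[-0.02,-0.04,0],[0,0,0],0.8],[[-0.02,-0.04,0],[0,0,0],0.8],[[0,-0.04,0],[0,0,0],0.8],[[0,0,0],[0,0,0],0.8],[[0,0,0],[0,0,0],0.8]]'
python3 - <<'E'
from h import *
np.set_printoptions(precision=4,suppress=True)
p,d=imaging.snapshot("scene"); cv2.imwrite("pics/end.png",cv2.resize(p[130:310,190:430],None,fx=3,fy=3,interpolation=cv2.INTER_CUBIC))
p,d=imaging.snapshot("top"); c=imaging.camera_model("top"); W=cloud(d,c); z=W[...,2]
for n,a,b,r,lo,hi in(("A",.4515,.1537,.03,.045,.075),("B",.442,.0736,.03,.045,.075),("gauge",.594,.026,.02,.12,.15),("wax",.4388,-.0139,.03,.008,.05),("ring",.5299,.2019,.045,.018,.03),("brush",.5632,-.2764,.04,.05,.1)):
    P=W[(np.hypot(W[...,0]-a,W[...,1]-b)<r)&(z>lo)&(z<hi)]; print(n,len(P),P.mean(0) if len(P) else "", np.percentile(P[:,2],[10,95]) if len(P) else "")
E
```

```text
clock: 27.55
tool_pos: [0.4418, -0.1481, 0.2051]
orientation: [-179.9, 0.0, -94.3]
force: [1.1, -0.5, -0.5]
opening: 0.0786
gripper_force: 0.0
clock: 28.15
tool_pos: [0.3815, -0.3072, 0.2041]
orientation: [180.0, 0.0, -94.5]
force: [-0.5, 0.2, 0.4]
opening: 0.0787
gripper_force: 0.0
A 336 [0.4531 0.1522 0.0568] [0.0514 0.0609]
B 276 [0.4439 0.0712 0.0579] [0.054  0.0618]
gauge 163 [0.5933 0.0238 0.1381] [0.134  0.1432]
wax 245 [ 0.4388 -0.0139  0.021 ] [0.0153 0.027 ]
ring 191 [0.5281 0.2022 0.0233] [0.0196 0.0275]
brush 785 [ 0.5641 -0.2769  0.0635] [0.0597 0.0678]
```

View pics/end.png

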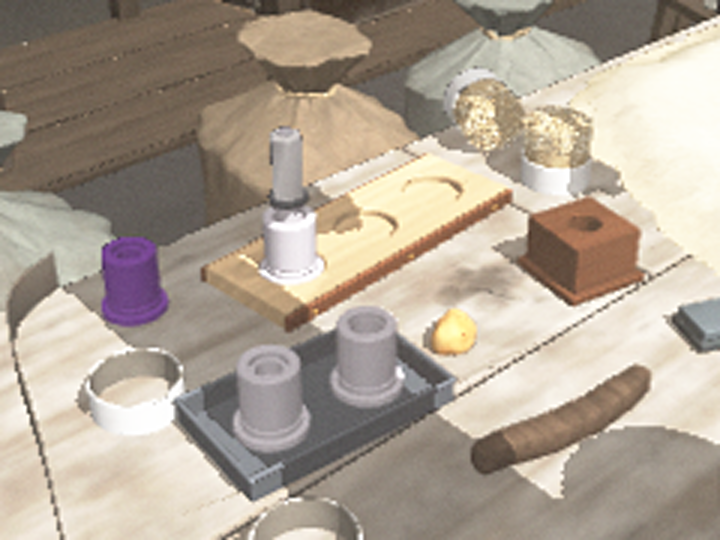

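The final view shows the gauge upright in the left bush (288,200) and both other bushes upright in the scrap tray (270,395) and (367,355). The bystanders have not moved.

```bash
python3 -c "
from plant import close_job
print(close_job())"
```

```text
the job is handed in; nothing more can be done
None
```

The job is handed in (no verdict came back): the gauge stands 28 mm down in the left bush, the right one. The tight middle bush and the too-big right-hand bush stand upright in the scrap tray, with the wax, ring and brush head unmoved, about 28 s in.

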